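Close the refilled tack tin and present it for its label

ROBOT

A 6-joint arm with a two-finger parallel gripper is mounted at the origin on a cart in front of the work surface, level with it; the furniture and walls round the work are solid. World frame = base frame: x ahead of the robot, y to its left, z up, the work surface at z = 0. Lengths are in mm, angles in rad, forces in N, time in s.
With the tool pointing down it reaches from about 300 to 775 mm from the base axis. Payload 14.6 kg.
Tool frame: the origin (TCP) lies at the centre of the arm's flange, where the gripper is bolted on; the fingertips stand 199 mm ahead of it and the grasp point (between the pads) lies 180 mm ahead of it; z points along the fingers, y is the line along which they close (so a half turn about z gives the same grasp; the last joint's range is limited). The gripper opens to 94 mm and grips with 3 to 60 N. Pads are 16 mm wide; open, the fingers measure 119 mm over their backs; the gripper's body (75 mm by 177 mm) begins 78 mm behind the grasp point.
Start: joints at [1.089, 0.3, 1.521, -0, 1.321, -0.067], TCP at [221.651, 503.351, 404.646] pointing down, gripper open.
Joint ranges: [-3.03, 3.03], [-0.79, 2.21], [0.23, 2.52], [-1.04, 4.18], [0, 3.07], [-2.55, 2.55]. Speed limits (rad/s): [2.22, 2.22, 2.57, 3.14, 3.14, 3.14].

INTERFACE

Orientations are given as [roll, pitch, yaw] about the fixed x, y, z axes, in that order (R = Rz(yaw) Ry(pitch) Rx(roll)).
In Python, from cell import manip, optics, workorder gives the robot as it stands.
- The arm moves only by the tool step_arm, never from a script. Its argument "increments" is a list that holds one entry, the list of rows, each a list of 7 numbers: the turn, a rotation vector about the tool's x, y, z as a fraction of full scale, then the shift along the tool's x, y, z as a fraction of full scale, then the closure, from -1 (fully open) to 1 (shut). In form: [[[wx, wy, wz, tx, ty, tz, fingers], ...]]. A call has 1 to 5 rows; each row shifts and turns the commanded pose from where the row before left it, along the tool's axes as they then stand; what a row does not reach is not made up. Full scale, the value 1, is 40 mm for a shift and 45 degrees for a turn. A row lasts 1/10 s, in which the tool goes at most 50 mm and 8.59 degrees, less where a joint would pass 70% of its speed; a pose out of reach is approached as far as the arm can. A call with a number of a shift or a turn outside -1 to 1 is refused whole. A call with a gripper value outside its range is refused whole. The fingers move at their own pace and stop on an object; "newtons" is the grip in N (left out, the last holds). Time passes only in rows, so rows that do not move let the fingers close. It gives the time, the measured TCP pose, the force, the opening and the grip force at its end, in the units of the state.
- manip.read_state(): the state, without advancing time (a new reading comes with each control period).
- optics.camera(name): name is "side" or "top" or "wrist"; returns a dict with "frame" (384x512x3 uint8, red, green, blue), "range_z" (384x512 float32, mm along the optical axis (not along the pixel's ray), 0 where there is no reading), "mtx" (3x3 intrinsics, pixels), "cam_to_world" (4x4, takes a point from camera to world coordinates). Camera axes: x right, y down, z forward; pixel columns grow to the right and rows downward; lengths in mm; the calibration is good to about 2 mm. The wrist camera is an equidistant fisheye: a pixel r from the principal point sees the ray r / f radians off the axis. A picture is of the moment at which its call begins.
- workorder.sign_off(): hands the job in; it is judged then, once.
The state is a dict: "clock": time; "joints": joint angles; "qd": joint speeds; "effort": joint torques, N m; "eef_pos": TCP position; "eef_rot": TCP orientation; "wrist_force": force on the tool from outside, world axes, zero at the start; "moment": the same for the moment, N m; "finger_gap": finger opening in mm; "finger_force": force on a finger pad.
Only numpy, scipy, OpenCV 4.12 (cv2) and the standard library are available. Lean on these libraries where they do the work, as an engineer would, in place of code of your own. Each camera call takes 0.05 s, during which the arm holds its last target. There are 200 camera calls.

TASK

One tin on the tack carousel has just been refilled and stands open; its loose wooden lid lies on the counter. Set the lid on that tin so it sits fully down and level, before you turn the carousel; then turn the carousel until that tin stands at the front, centred behind the pick tray, and finish while gripping the centre handle: do not let go, keep the turntable still so that I can slip the label card into the tin's holder. Leave the other things on the counter where they are.

Things in the scene. Friction and masses are not known exactly. Their poses are not given: they have to be found in the camera images.
- carousel_stand: Fixed stand of the tack carousel: dark steel disc, 190 mm across, 12 mm high, under the turntable. Origin: centre of its underside on the counter, on the vertical turning axis. x points to the back; the front is -x: there a shallow dark steel pick tray (92 mm wide across y, 13 mm high) sticks out to 165 mm from the axis. Its yaw varies a little about facing the robot.
- turntable (a joint): Turning angle of the wooden turntable (rad, counter-clockwise seen from above). At 0 (and every full turn, 6.283) the open tin stands exactly at the front. It turns either way, several turns, with light bearing friction (0.035 N m), no detents, no spring. The disc is 236 mm across, its top 28 mm above the counter; five equal steel tins, 62 mm across and 62 mm high, are fixed on it, evenly spaced.
- open_tin_mouth (a point): Centre of the rim of the open tin, 90 mm above the counter, 80 mm from the turning axis. Mouth 56 mm inside, wall 3 mm; brass tacks inside. Its -x axis points outward from the carousel's axis. The card holder on its outward side is empty; the other four tins have a white card there and wooden lids like the loose one (fixed, knob tops 126 mm above the counter).
- handle: Centre handle, fixed to the turntable and turning with it: a black bar 64 mm long (its y axis), 16 mm wide (x axis), 24 mm high, on a steel post 14 mm thick. Origin: centre of the bar's underside, on the turning axis, 128 mm above the counter; bar top at 152 mm. Its x axis points from the open tin to the axis, so the bar lies across that line. Grip it from above across its 16 mm width.
- tin_lid: Loose round wooden lid, about 50 g, lying right way up on the counter. Origin: centre of its underside, z up. From below: a plug 51 mm across and 10 mm high (tapered to 41 mm at its foot) that enters the tin's mouth; a flange 69 mm across, z = 10 to 16 mm, that rests on the rim; a neck 13 mm thick; a round knob 23 mm across from z = 26 to 46 mm to grip.
- lid_seat (a point): Point on the lid's axis in the plane of the flange's underside, 10 mm above the lid's origin; it coincides with the centre of the tin's rim when the lid is seated.
- tape_measure: Yellow tape measure, 58x69x29 mm, bystander, in front of the work. Origin at the centre of its underside.
- glue_tin: Yellow glue jar with black cap, 62x62x84 mm, bystander, behind the carousel at the right. Origin at the centre of its underside.
- rubber_stamp: Rubber stamp with wooden handle, 27x48x69 mm, bystander at the left. Origin at the centre of its underside.
- thread_spool: Wooden spool of pale thread, 32x32x50 mm, bystander at the left. Origin at the centre of its underside.
- heel_block: Black rubber heel, 56x54x12 mm, bystander at the right. Origin at the centre of its underside.
- polish_tin: Closed shoe polish tin, 68x68x22 mm, bystander at the right. Origin at the centre of its underside.
Things that resemble listed ones, but are neither listed nor needed, are in the scene too. Of the things that look like the tin_lid, take the one that is farthest to the robot's right at the start.

How it is judged (in metres and radians):
On the way, in this order (a step that is already met when the one before it is completed fails the run):
1. the lid sits fully down and level on the open tin, let go (horizontal distance between lid_seat and open_tin_mouth below 0.0045 m and z of lid_seat in the frame of open_tin_mouth between -0.0025 and 0.0025 m and angle between tin_lid's own z axis and vertical below 0.06 rad and contact force between the fingers and tin_lid below 0.2 N), for 0.2 s.
2. that tin stands at the front behind the pick tray, the handle gripped and the turntable still (x of open_tin_mouth in the frame of carousel_stand below -0.07 m and y of open_tin_mouth in the frame of carousel_stand between -0.011 and 0.011 m and contact force between the fingers and handle above 2 N and velocity of joint turntable between -0.05 and 0.05 rad/s), for 0.3 s.
At the end, for the whole second after the job is handed in: Lid seated on the refilled tin (centred to 4.5 mm, flange within 2.5 mm of the rim, tilt under 0.06 rad); that tin at the front, within 11 mm of the tray's middle line; the fingers still grip the handle (over 2 N) with the turntable at rest (under 0.05 rad/s) (all of step 2 and horizontal distance between lid_seat and open_tin_mouth below 0.0045 m and z of lid_seat in the frame of open_tin_mouth between -0.0025 and 0.0025 m and angle between tin_lid's own z axis and vertical below 0.06 rad); the arm keeps its last pose, push and grip.
It fails at once if the carousel is turned (the open tin carried more than 40 mm) while its lid is not on (distance of open_tin_mouth from where it was at the start of the episode above 0.04 m and distance between lid_seat and open_tin_mouth above 0.012 m).
It fails at once if another thing on the counter is shoved more than 30 mm (distance of any of tape_measure, glue_tin, rubber_stamp, thread_spool, heel_block, polish_tin from where it was at the start of the episode above 0.03 m).
It also fails if it takes over 72 s, if anything falls off the work surface, if the arm or the gripper's body presses on something with over 40 N, if the wrist force passes 120 N, or if a joint passes its speed limit or range.

## Working session

There is one attempt and no reset: what is moved stays moved. The work goes in short steps, Python scripts to look and compute and a tool call to move; the robot and the scene stay as the last step left them, time stands still between calls to the robot, and variables do not carry over. Pictures are saved under pics/ and viewed, at most 10 in all, crops included, and the job is handed in when it is done.

Besides the shell and the picture viewer there is one more tool, called after "Request:" as a command line: name --argument value ..., lists and objects as JSON in quotes. step_arm: Moves the arm, as the interface text tells. Its arguments: {"type":"object","properties":{"increments":{"type":"array","items":{"type":"array","items":{"type":"array","items":{"type":"number"}}}},"newtons":{"type":"number"}},"required":["increments"]}

```bash
mkdir -p pics; ls; cat > h.py <<'E'
import numpy as np, cv2
from cell import manip, optics, workorder
def snap(n,f):
    c=optics.camera(n); cv2.imwrite(f'pics/{f}.png',c['frame'][:,:,::-1]); np.savez(f'pics/{f}.npz',**c); return c
def pts(c):
    h,w=c['range_z'].shape; K=c['mtx']; v,u=np.mgrid[:h,:w]; z=c['range_z']
    P=np.stack([(u-K[0,2])/K[0,0]*z,(v-K[1,2])/K[1,1]*z,z],-1)
    T=c['cam_to_world']; return P@T[:3,:3].T+T[:3,3]
E
python3 - <<'E'
from h import *
print(manip.read_state())
a=snap('top','top0');b=snap('side','side0')
for c in(a,b):print(c['mtx'],c['cam_to_world'])
cv2.imwrite('pics/t0.png',cv2.resize(a['frame'][:,:,::-1],(800,600)))
cv2.imwrite('pics/s0.png',cv2.resize(b['frame'][:,:,::-1],(800,600)))
E
```

```text
pics
{'clock': 0.0, 'joints': array([ 1.08941738e+00,  3.00447972e-01,  1.52161040e+00, -3.69825090e-06,
        1.32072121e+00, -6.65752789e-02]), 'qd': array([-1.02269392e-04, -5.19024029e-04, -3.82130522e-04,  4.81113389e-05,
       -9.15033667e-04, -2.30939406e-03]), 'effort': array([ 1.91953179e-03, -5.31814027e+01, -3.52734232e+01,  7.09295855e-02,
        2.43754615e-02, -9.26822872e-05]), 'eef_pos': array([221.62525242, 503.32176059, 404.08648336]), 'eef_rot': array([-3.14040812e+00, -7.53872091e-05,  2.72678986e+00]), 'wrist_force': array([-0.38998781, -1.09478068,  0.43196072]), 'moment': array([ 0.00314426,  0.00795452, -0.02066444]), 'finger_force': 0.0, 'finger_gap': 94.40514056487109}
[[457.68389916   0.         250.78070294]
 [  0.         457.68389916 188.78522934]
 [  0.           0.           1.        ]] [[-2.66805293e-02 -9.94774584e-01  9.85478383e-02  3.96532058e+02]
 [-9.99636751e-01  2.69260939e-02  1.16244336e-03  2.04890731e+01]
 [-3.80987746e-03 -9.84810263e-02 -9.95131636e-01  1.68644684e+03]
 [ 0.00000000e+00  0.00000000e+00  0.00000000e+00  1.00000000e+00]]
[[418.83091535   0.         250.37364112]
 [  0.         418.83091535 189.18964698]
 [  0.           0.           1.        ]] [[-9.98882307e-01  1.96141528e-02 -4.30048967e-02  6.04165182e+02]
 [ 4.67363931e-02  5.45755059e-01 -8.36640380e-01  1.08963925e+03]
 [ 7.06014766e-03 -8.37715167e-01 -5.46061767e-01  8.23150479e+02]
 [ 0.00000000e+00  0.00000000e+00  0.00000000e+00  1.00000000e+00]]
```

View pics/t0.png

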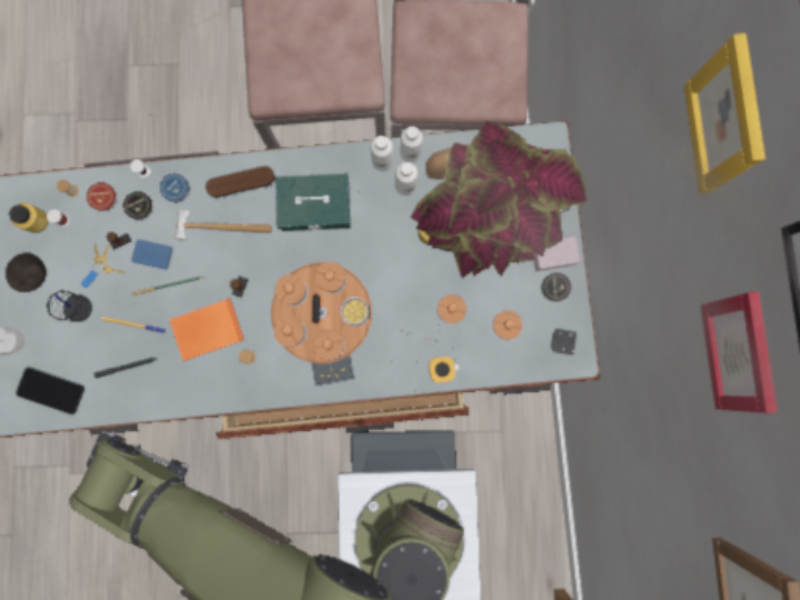

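View pics/s0.png

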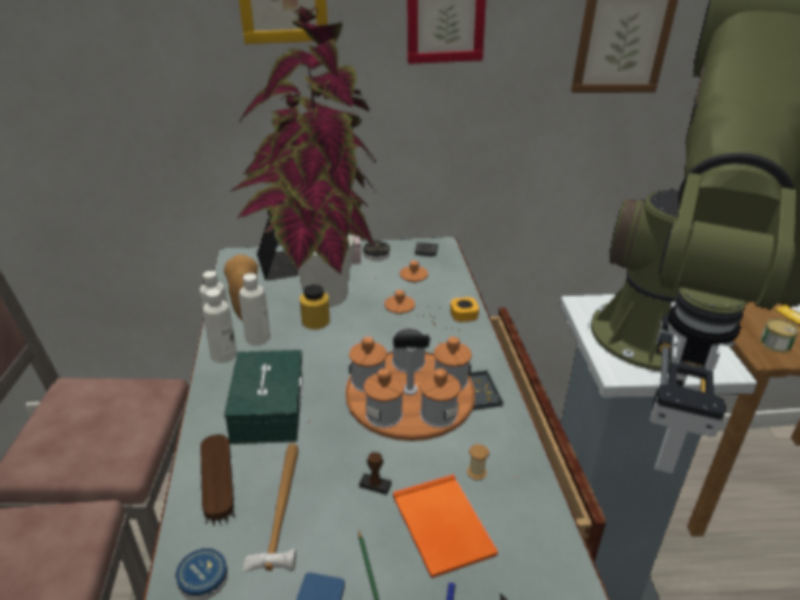

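Lid candidates in the 800x600 top view are (507,325) and (452,308), plus the fixed ones on the carousel. The rightmost is (507,325). The open tin with tacks is at (355,312), the handle bar at (317,308) and the tray at (333,371).

```bash
python3 - <<'E'
from h import *
a=dict(np.load('pics/top0.npz'));P=pts(a);s=.64
def at(u,v,h):
    K=a['mtx'];T=a['cam_to_world'];r=T[:3,:3]@np.array([(u-K[0,2])/K[0,0],(v-K[1,2])/K[1,1],1]);return T[:3,3]+r*(h-T[2,3])/r[2]
def blob(u,v,zmin,zmax,R):
    c=at(u*s,v*s,(zmin+zmax)/2)
    m=(P[...,2]>zmin)&(P[...,2]<zmax)&(np.hypot(P[...,0]-c[0],P[...,1]-c[1])<R)
    q=P[m]; vv,uu=np.nonzero(m)
    (cc,r)=cv2.minEnclosingCircle(q[:,:2].astype(np.float32))
    print((u,v),len(q),q.mean(0).round(1),np.round(cc,1),round(r,1),cv2.minAreaRect(q[:,:2].astype(np.float32)))
blob(507,325,8,60,45);blob(507,325,34,60,45)
blob(452,308,8,60,45);blob(452,308,34,60,45)
blob(317,308,138,165,60);blob(320,312,15,40,150)
blob(355,312,84,96,42);blob(333,371,6,20,70)
# tacks by colour
f=a['frame'].astype(int)
im=a['frame'][150:270,165:365,::-1]
cv2.imwrite('pics/c1.png',cv2.resize(im,(800,480),interpolation=cv2.INTER_CUBIC))
E
```

```text
(507, 325) 280 [ 486.7 -242.7   19.7] [ 484.9 -243. ] 43.2 ((490.35736083984375, -240.1645965576172), (75.7283706665039, 70.38678741455078), 59.84074783325195)
(507, 325) 34 [ 486.5 -242.8   44.3] [ 486.6 -242.9] 11.4 ((486.88897705078125, -243.10821533203125), (20.46845245361328, 20.596208572387695), 46.668304443359375)
(452, 308) 279 [ 527.4 -114.4   20. ] [ 522.1 -115.3] 40.6 ((524.9840087890625, -111.43075561523438), (69.53157043457031, 73.86541748046875), 87.80561065673828)
(452, 308) 30 [ 527.8 -114.8   45.4] [ 528.4 -114.3] 10.9 ((528.1620483398438, -114.96324157714844), (17.78363609313965, 21.150978088378906), 43.31208801269531)
(317, 308) 88 [525.9 188.9 150.5] [525.6 189.6] 30.6 ((525.6475219726562, 189.2340545654297), (16.33188247680664, 60.781246185302734), 82.97553253173828)
(320, 312) 1704 [522.4 183.2  29.1] [519.1 184.1] 127.4 ((522.9154052734375, 184.63992309570312), (238.4522247314453, 235.22080993652344), 52.04423904418945)
(355, 312) 47 [524.7 108.8  90.5] [523.7 110. ] 30.9 ((522.990234375, 109.85015106201172), (56.0957145690918, 60.10504150390625), 88.36293029785156)
(333, 371) 184 [384.4 166.    9.6] [387.3 162.2] 67.5 ((382.8406677246094, 161.12844848632812), (117.05044555664062, 130.06021118164062), 8.711201667785645)
```

View pics/c1.png

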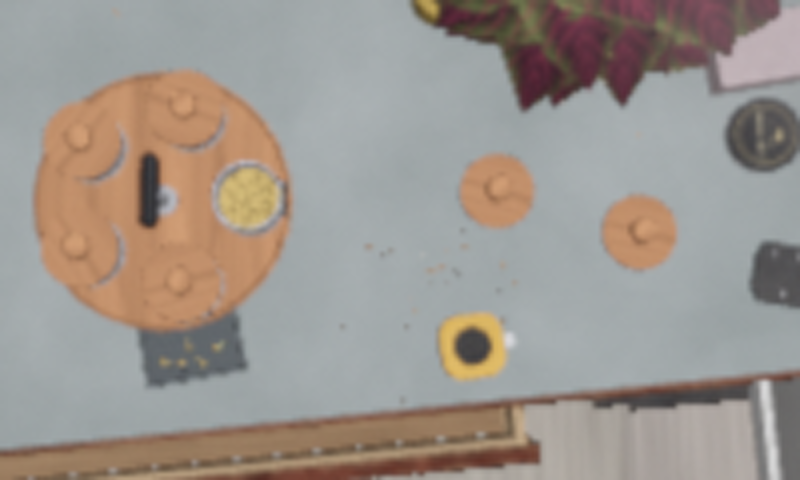

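```bash
python3 - <<'E'
from h import *
for n in('top0','side0'):
    P=pts(dict(np.load(f'pics/{n}.npz'))).reshape(-1,3)
    for y0,y1 in((-380,-300),(-300,-180),(-180,-100),(-100,0)):
        m=(P[:,1]>y0)&(P[:,1]<y1)&(P[:,0]>430)&(P[:,0]<900)&(P[:,2]<800)
        print(n,y0,y1,[(z,round(float(P[m&(P[:,2]>z)&(P[:,2]<z+80)][:,0].min(initial=999)))) for z in range(60,700,80)])
a=dict(np.load('pics/top0.npz'));K=a['mtx'];T=a['cam_to_world']
def at(u,v,h):
    r=T[:3,:3]@np.array([(u-K[0,2])/K[0,0],(v-K[1,2])/K[1,1],1]);return (T[:3,3]+r*(h-T[2,3])/r[2])[:2]
g=lambda u,v:at(165+u/4-.375,150+v/4-.375,13)
for q in((140,335),(148,387),(237,318),(246,370),(197,378.5)):print(q,g(*q).round(1))
A=np.array([525.7,189]);d=g(197,378.5)-A;print('front dir deg',np.degrees(np.arctan2(d[1],d[0])),np.linalg.norm(d))
E
```

```text
top0 -380 -300 [(60, 612), (140, 999), (220, 999), (300, 999), (380, 999), (460, 663), (540, 999), (620, 999)]
top0 -300 -180 [(60, 999), (140, 605), (220, 573), (300, 606), (380, 589), (460, 601), (540, 637), (620, 999)]
top0 -180 -100 [(60, 833), (140, 584), (220, 589), (300, 576), (380, 613), (460, 601), (540, 646), (620, 999)]
top0 -100 0 [(60, 653), (140, 633), (220, 680), (300, 617), (380, 622), (460, 619), (540, 999), (620, 999)]
side0 -380 -300 [(60, 611), (140, 999), (220, 999), (300, 999), (380, 999), (460, 687), (540, 999), (620, 999)]
side0 -300 -180 [(60, 797), (140, 595), (220, 578), (300, 605), (380, 585), (460, 632), (540, 636), (620, 999)]
side0 -180 -100 [(60, 624), (140, 580), (220, 591), (300, 575), (380, 610), (460, 603), (540, 645), (620, 999)]
side0 -100 0 [(60, 646), (140, 631), (220, 637), (300, 615), (380, 619), (460, 618), (540, 999), (620, 999)]
(140, 335) [404.2 213. ]
(148, 387) [357.1 206.4]
(237, 318) [417.3 124.4]
(246, 370) [370.  117.2]
(197, 378.5) [363.5 161.8]
front dir deg -170.48898811078269 164.42854344263833
```

Request:
step_arm --increments '[[[0,0,0.184,0,0,0,-1],[0,0,0.184,0,0,0,-1],[0,0,0.184,0,0,0,-1],[0,0,0.184,0,0,0,-1],[0,0,0.184,0,0,0,-1]]]'

```text
clock: 0.6
eef_pos: [221.6, 503.3, 404.3]
eef_rot: [-3.141, 0.0, 1.998]
wrist_force: [0.3, 0.0, -0.1]
finger_gap: 94.2
finger_force: 0.0
```

Request:
step_arm --increments '[[[0,0,0.184,0,0,0,-1],[0,0,0.184,0,0,0,-1],[0,0,0.184,0,0,0,-1],[0,0,0,-0.9,0.5,0,-1],[0,0,0,-0.9,0.5,0,-1]]]'

```text
clock: 1.1
eef_pos: [261.7, 430.7, 404.0]
eef_rot: [-3.141, 0.001, 1.572]
wrist_force: [1.0, -0.8, 0.7]
finger_gap: 94.1
finger_force: 0.0
```

Request:
step_arm --increments '[[[0,0,-0.182,0,0,0,-1],[0,0,-0.182,0,0,0,-1],[0,0,-0.182,0,0,0,-1],[0,0,-0.182,0,0,0,-1],[0,0,-0.182,0,0,0,-1]]]'

```text
clock: 1.6
eef_pos: [261.7, 431.3, 404.4]
eef_rot: [-3.141, 0.0, 2.291]
wrist_force: [-0.2, -0.4, 0.2]
finger_gap: 94.2
finger_force: 0.0
```

Request:
step_arm --increments '[[[0,0,-0.182,0,0,0,-1],[0,0,-0.182,0,0,0,-1],[0,0,-0.182,0,0,0,-1],[0,0,-0.182,0,0,0,-1],[0,0,-0.182,0,0,0,-1]]]'

```text
clock: 2.1
eef_pos: [261.6, 431.3, 404.3]
eef_rot: [-3.141, -0.0, 3.006]
wrist_force: [0.8, -0.1, 0.9]
finger_gap: 94.2
finger_force: 0.0
```

Request:
step_arm --increments '[[[0,0,-0.182,0,0,0,-1],[0,0,0,-0.5,-0.9,0,-1],[0,0,0,-0.5,-0.9,0,-1],[0,0,0,-0.5,-0.9,0,-1],[0,0,0,-0.5,-0.9,0,-1]]]'

```text
clock: 2.6
eef_pos: [342.2, 286.0, 404.5]
eef_rot: [-3.141, -0.0, -3.14]
wrist_force: [1.2, 1.1, -0.2]
finger_gap: 94.0
finger_force: 0.0
```

Request:
step_arm --increments '[[[0,0,0,-0.5,-0.9,0,-1],[0,0,0,-0.5,-0.9,0,-1],[0,0,0,-0.5,-0.9,0,-1],[0,0,0,-0.5,-0.9,0,-1],[0,0,0,-0.5,-0.9,0,-1]]]'

```text
clock: 3.1
eef_pos: [442.6, 105.9, 404.6]
eef_rot: [-3.142, -0.0, -3.14]
wrist_force: [-0.2, 1.0, 0.4]
finger_gap: 93.8
finger_force: 0.0
```

Request:
step_arm --increments '[[[0,0,0,-0.5,-0.9,0,-1],[0,0,0,-0.5,-0.9,0,-1],[0,0,0,0,-0.9,0,-1],[0,0,0,0,-0.9,0,-1],[0,0,0,0,-0.9,0,-1]]]'

```text
clock: 3.6
eef_pos: [482.2, -73.8, 404.3]
eef_rot: [3.141, -0.001, -3.14]
wrist_force: [0.7, 0.2, -0.1]
finger_gap: 93.9
finger_force: 0.0
```

Request:
step_arm --increments '[[[0,0,0,0,-0.9,0,-1],[0,0,0,0,-0.9,0.5,-1],[0,0,0,0,-0.9,0.5,-1],[0,0,0,0,-0.9,0.5,-1],[0,0,0,0,0,0,-1]]]'

```text
clock: 4.1
eef_pos: [481.9, -219.3, 341.6]
eef_rot: [3.14, -0.004, 3.14]
wrist_force: [0.1, 0.6, -0.2]
finger_gap: 94.1
finger_force: 0.0
```

Request:
step_arm --increments '[[[0,0,0,-0.125,-0.59,0,-1],[0,0,0,0,0,0,-1],[0,0,0,0,0,0,-1]]]'

```text
clock: 4.4
eef_pos: [487.6, -239.5, 344.6]
eef_rot: [3.141, -0.0, -3.14]
wrist_force: [0.4, 0.1, 0.3]
finger_gap: 93.7
finger_force: 0.0
```

```bash
python3 - <<'E'
from h import *
c=snap('wrist','w1');s=manip.read_state();print(s['eef_pos'],s['eef_rot'],s['joints']);print(c['mtx'],c['cam_to_world'])
K=c['mtx'];T=c['cam_to_world']
v,u=np.mgrid[:384,:512];x=u-K[0,2];y=v-K[1,2];r=np.hypot(x,y);th=r/K[0,0]
z=c['range_z'];k=np.tan(th)/np.maximum(r,1e-9)*z
P=np.stack([x*k,y*k,z],-1)@T[:3,:3].T+T[:3,3]
for z0,z1 in((36,60),(10,24)):
    m=(P[...,2]>z0)&(P[...,2]<z1)&(np.hypot(P[...,0]-487,P[...,1]+243)<(25 if z0>30 else 45))&(z>0)
    q=P[m];print(len(q),q.mean(0),cv2.minEnclosingCircle(q[:,:2].astype(np.float32)), u[m].mean(),v[m].mean())
cv2.imwrite('pics/w1b.png',cv2.resize(c['frame'][:,:,::-1],(800,600)))
E
```

```text
[ 487.61556565 -239.14116137  344.73621629] [ 3.14137806e+00 -7.98448004e-05 -3.13984137e+00] [-5.23423347e-01  3.41066411e-01  1.61179124e+00  1.56951973e-04
  1.18891168e+00 -2.09602945e+00]
[[297.31863964   0.         250.71238673]
 [  0.         297.31863964 189.47448821]
 [  0.           0.           1.        ]] [[-1.55682578e-03  9.58410876e-01  2.85387751e-01  4.03163806e+02]
 [ 9.99998787e-01  1.50796907e-03  3.90941560e-04 -2.38889136e+02]
 [-5.56732595e-05  2.85388014e-01 -9.58412061e-01  3.24141737e+02]
 [ 0.00000000e+00  0.00000000e+00  0.00000000e+00  1.00000000e+00]]
415 [ 482.06352311 -244.92751208   44.22078804] ((483.4320068359375, -244.96694946289062), 11.487455368041992) 244.43132530120482 185.08915662650602
2623 [ 480.90311025 -244.93575167   15.37684404] ((483.0078125, -244.7535400390625), 34.56822204589844) 244.9904689287076 176.54327106366756
```

View pics/w1b.png

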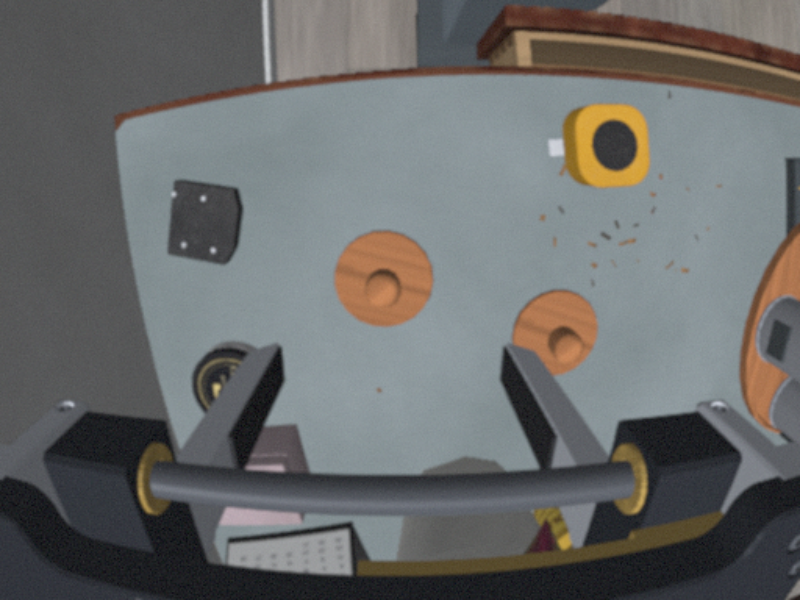

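Shows the right-hand lid (383,285) between the fingers, with the second lid at (555,333), the polish tin at (225,380) and the heel at (205,222) clear. Descending.

Request:
step_arm --increments '[[[0,0,0,0.08,-0.12,0.8,-1],[0,0,0,0,0,0.8,-1],[0,0,0,0,0,0.8,-1],[0,0,0,0,0,0.3,-1],[0,0,0,0,0,0,-1]]]'

```text
clock: 4.95
eef_pos: [484.4, -244.0, 235.8]
eef_rot: [3.14, -0.002, -3.139]
wrist_force: [-0.3, 0.1, 0.5]
finger_gap: 93.8
finger_force: 0.0
```

```bash
cat >> h.py <<'E'
def wp(c):
    K=c['mtx'];T=c['cam_to_world']
    v,u=np.mgrid[:384,:512];x=u-K[0,2];y=v-K[1,2];r=np.hypot(x,y);th=r/K[0,0]
    z=c['range_z'];k=np.tan(th)/np.maximum(r,1e-9)*z
    P=np.stack([x*k,y*k,z],-1)@T[:3,:3].T+T[:3,3]; P[z==0]=np.nan; return P
E
python3 - <<'E'
from h import *
c=snap('wrist','w2');s=manip.read_state();print(s['eef_pos'],s['eef_rot']);P=wp(c)
for z0,z1,R in((30,60,18),(10,22,45)):
    m=(P[...,2]>z0)&(P[...,2]<z1)&(np.hypot(P[...,0]-484,P[...,1]+244)<R)
    q=P[m];print(len(q),q.mean(0),q.max(0),cv2.minEnclosingCircle(q[:,:2].astype(np.float32)))
E
```

```text
[ 484.69633559 -244.36000136  237.22822517] [ 3.14150499e+00 -9.09728710e-05 -3.13957090e+00]
1070 [ 480.47151391 -244.89243456   42.83111241] [ 493.81801681 -233.86053158   47.24427048] ((483.0493469238281, -244.86793518066406), 11.413182258605957)
5195 [ 478.89071328 -244.58490233   15.42849085] [ 517.97110257 -210.26468388   17.81579329] ((483.4395446777344, -244.75564575195312), 34.55152893066406)
```

Request:
step_arm --increments '[[[0,0,0,0.035,-0.012,0.45,-1],[0,0,0,0,0,0,-1],[0,0,0,0,0,0,1],[0,0,0,0,0,0,1],[0,0,0,0,0,0,1]]]' --newtons 25

```text
clock: 5.5
eef_pos: [483.2, -245.3, 219.6]
eef_rot: [-3.141, 0.001, -3.14]
wrist_force: [0.0, -0.4, 0.3]
finger_gap: 73.1
finger_force: 0.0
```

Request:
step_arm --increments '[[[0,0,0,0,0,0,1],[0,0,0,0,0,0,1],[0,0,0,0,0,0,1],[0,0,0,0,0,0,1],[0,0,0,0,0,0,1]]]'

```text
clock: 6.0
eef_pos: [483.0, -245.2, 218.6]
eef_rot: [-3.142, -0.0, -3.14]
wrist_force: [-1.3, 0.0, 0.3]
finger_gap: 33.4
finger_force: 0.0
```

Request:
step_arm --increments '[[[0,0,0,0,0,0,1],[0,0,0,0,0,0,1],[0,0,0,0,0,0,1],[0,0,0,0,0,0,1],[0,0,0,0,0,0,1]]]'

```text
clock: 6.5
eef_pos: [483.0, -245.2, 218.6]
eef_rot: [-3.142, -0.0, -3.14]
wrist_force: [-0.2, 0.3, -1.2]
finger_gap: 21.9
finger_force: 25.0
```

Request:
step_arm --increments '[[[0,0,0,0,0,-0.5,1],[0,0,0,0,0,-0.7,1],[0,0,0,0,0,-0.7,1],[0,0,0,0,0,-0.7,1],[0,0,0,0,0,-0.7,1]]]'

```text
clock: 7.0
eef_pos: [482.9, -245.1, 351.8]
eef_rot: [3.141, -0.0, -3.14]
wrist_force: [0.8, -0.2, -1.2]
finger_gap: 22.0
finger_force: 25.0
```

Request:
step_arm --increments '[[[0,0,0,-0.09,0.66,0,1],[0,0,0,-0.09,0.66,0,1],[0,0,0,-0.09,0.66,0,1],[0,0,0,-0.09,0.66,0,1],[0,0,0,-0.09,0.66,0,1]]]'

```text
clock: 7.5
eef_pos: [500.8, -112.1, 350.6]
eef_rot: [3.142, -0.0, -3.14]
wrist_force: [0.3, 0.5, -0.6]
finger_gap: 22.0
finger_force: 25.0
```

Request:
step_arm --increments '[[[0,0,0,-0.09,0.66,0,1],[0,0,0,-0.09,0.66,0,1],[0,0,0,-0.09,0.66,0,1],[0,0,0,-0.09,0.66,0,1],[0,0,0,-0.09,0.66,0,1]]]'

```text
clock: 8.0
eef_pos: [518.6, 20.0, 350.6]
eef_rot: [-3.142, -0.0, -3.14]
wrist_force: [-0.1, 0.2, -1.3]
finger_gap: 21.9
finger_force: 25.0
```

Request:
step_arm --increments '[[[0,0,0,0,0,0,1],[0,0,0,0,0,0,1]]]'

```text
clock: 8.2
eef_pos: [518.6, 19.0, 350.5]
eef_rot: [-3.141, -0.0, -3.139]
wrist_force: [-1.6, 0.1, -0.1]
finger_gap: 22.0
finger_force: 25.0
```

```bash
python3 - <<'E'
from h import *
c=snap('wrist','w3');s=manip.read_state();print(s['eef_pos'],s['eef_rot']);P=wp(c)
def fit(c0,R0,R1,z0,z1):
    d=np.hypot(P[...,0]-c0[0],P[...,1]-c0[1])
    m=(P[...,2]>z0)&(P[...,2]<z1)&(d>R0)&(d<R1);q=P[m]
    print(len(q),q.mean(0).round(1),cv2.minEnclosingCircle(q[:,:2].astype(np.float32)),cv2.minAreaRect(q[:,:2].astype(np.float32)))
fit((523.5,109.5),0,40,86,94)
fit((525.7,189),0,45,145,160)
# lid in hand
p=s['eef_pos'];m=(np.hypot(P[...,0]-p[0],P[...,1]-p[1])<42)&(P[...,2]>125)&(P[...,2]<190)
q=P[m];print(len(q),q.min(0),q.max(0),cv2.minEnclosingCircle(q[q[:,2]<158][:,:2].astype(np.float32)))
cv2.imwrite('pics/w3b.png',cv2.resize(c['frame'][:,:,::-1],(800,600)))
E
```

```text
[518.57215773  18.46790739 350.56026073] [-3.14143851e+00 -2.13542762e-04 -3.13999594e+00]
761 [520.2 108.1  88.9] ((520.1616821289062, 108.73261260986328), 31.30367088317871) ((520.3561401367188, 108.6217041015625), (61.201778411865234, 61.19215774536133), 79.4779052734375)
989 [518.2 185.8 149.5] ((522.2440795898438, 187.3214874267578), 31.099262237548828) ((522.1991577148438, 187.72300720214844), (16.100910186767578, 61.97654342651367), 88.33667755126953)
6521 [484.63534726 -14.53358234 142.05524931] [553.26509821  53.51405708 189.97428475] ((518.9947509765625, 19.34807586669922), 34.753440856933594)
```

View pics/w3b.png

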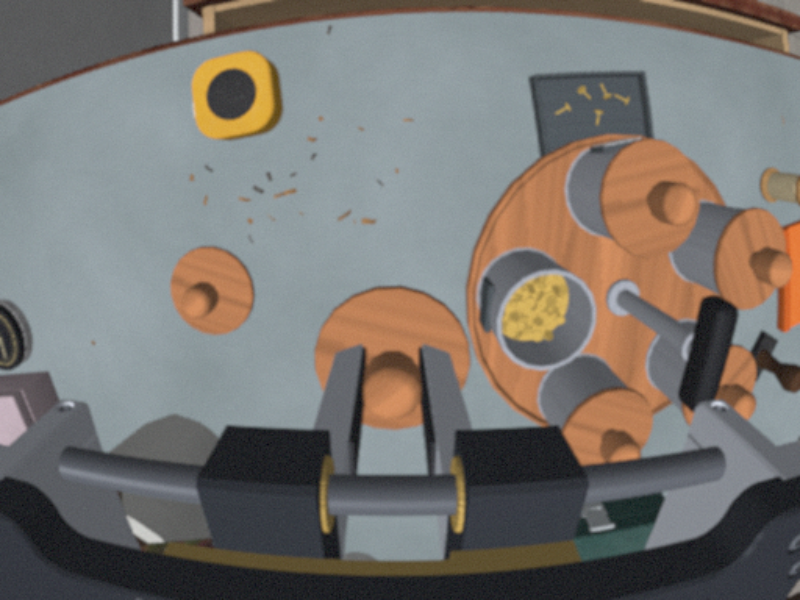

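Request:
step_arm --increments '[[[0,0,0,-0.03,0.6,0,1],[0,0,0,0,0.6,0,1],[0,0,0,0,0.6,0,1],[0,0,0,0,0.43,0,1],[0,0,0,0,0,0,1]]]'

```text
clock: 8.75
eef_pos: [519.7, 108.5, 350.6]
eef_rot: [3.142, -0.0, -3.139]
wrist_force: [-0.1, -0.3, -0.7]
finger_gap: 22.1
finger_force: 25.0
```

Request:
step_arm --increments '[[[0,0,0,0,0,0.4,1],[0,0,0,0,0,0.4,1],[0,0,0,0,0,0,1],[0,0,0,0,0,0,1]]]'

```text
clock: 9.15
eef_pos: [519.9, 107.1, 319.0]
eef_rot: [-3.141, -0.0, -3.141]
wrist_force: [0.6, -0.7, -0.6]
finger_gap: 22.1
finger_force: 25.0
```

```bash
python3 - <<'E'
from h import *
c=snap('wrist','w4');s=manip.read_state();print(s['eef_pos'],s['eef_rot']);P=wp(c)
p=s['eef_pos'];d=np.hypot(P[...,0]-p[0],P[...,1]-p[1]);zf=p[2]-218.6+16
for z0,z1 in((zf-5,zf+5),(85,94)):
    m=(d<42)&(P[...,2]>z0)&(P[...,2]<z1);q=P[m];print(len(q),q.min(0),q.max(0),cv2.minEnclosingCircle(q[:,:2].astype(np.float32)))
cv2.imwrite('pics/w4b.png',cv2.resize(c['frame'][120:330,130:410,::-1],(800,600)))
E
```

```text
[519.95430369 107.35292478 319.40332464] [ 3.14153125e+00  7.36451662e-04 -3.14092568e+00]
3995 [486.03109177  73.70441933 111.88414654] [555.06090128 141.62525928 121.74807514] ((520.4349365234375, 107.68792724609375), 34.640777587890625)
237 [489.46690238  85.33902181  85.11239044] [502.76188584 134.16558343  91.545599  ] ((501.51300048828125, 109.75230407714844), 24.44530487060547)
```

View pics/w4b.png

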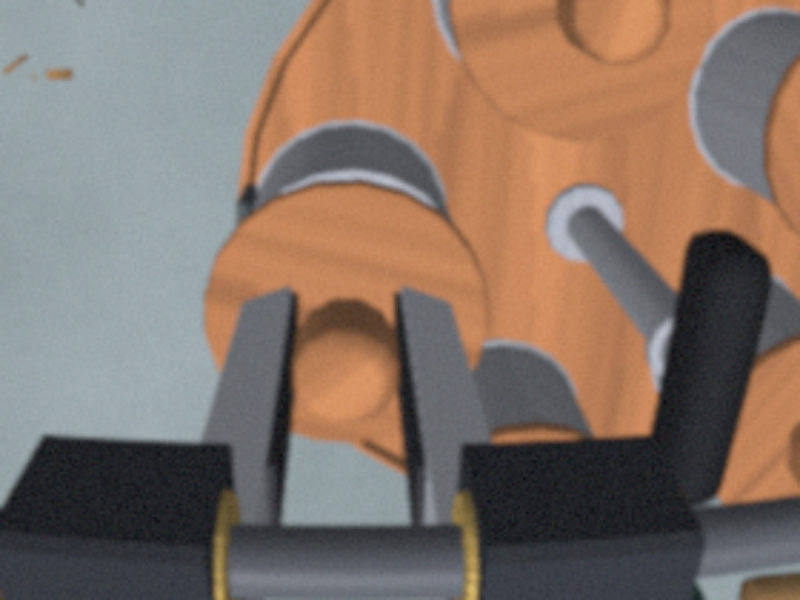

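Request:
step_arm --increments '[[[0,0,0,0,0.04,0,1],[0,0,0,0,0,0.15,1],[0,0,0,0,0,0.15,1],[0,0,0,0,0,0.1,1],[0,0,0,0,0,0,1]]]'

```text
clock: 9.7
eef_pos: [519.6, 109.6, 301.8]
eef_rot: [-3.141, -0.001, -3.14]
wrist_force: [0.1, 1.3, -0.4]
finger_gap: 21.6
finger_force: 25.0
```

Request:
step_arm --increments '[[[0,0,0,0,0,0.05,1],[0,0,0,0,0,0.05,1],[0,0,0,0,0,0,1]]]'

```text
clock: 10.0
eef_pos: [519.8, 109.7, 298.7]
eef_rot: [-3.142, 0.0, -3.14]
wrist_force: [-0.8, 0.3, -0.6]
finger_gap: 21.8
finger_force: 25.0
```

Request:
step_arm --increments '[[[0,0,0,0,0,0.025,1],[0,0,0,0,0,0,1],[0,0,0,0,0,0.025,1],[0,0,0,0,0,0,1]]]'

```text
clock: 10.4
eef_pos: [520.2, 109.6, 298.5]
eef_rot: [3.141, 0.004, -3.14]
wrist_force: [-1.2, -0.2, 15.5]
finger_gap: 21.9
finger_force: 25.0
```

Request:
step_arm --increments '[[[0,0,0,0,0,-0.03,1],[0,0,0,0,0,0,-0.2],[0,0,0,0,0,0,-0.2],[0,0,0,0,0,0,-0.2],[0,0,0,0,0,0,-0.2]]]'

```text
clock: 10.9
eef_pos: [519.7, 109.7, 297.7]
eef_rot: [-3.142, -0.0, -3.14]
wrist_force: [0.1, 0.3, 0.4]
finger_gap: 50.3
finger_force: 0.0
```

Request:
step_arm --increments '[[[0,0,0,0,0,0,-0.2],[0,0,0,0,0,0,-0.2],[0,0,0,0,0,-0.5,-0.2],[0,0,0,0,0,-0.8,-0.2],[0,0,0,0,0,-0.8,-0.2]]]'

```text
clock: 11.4
eef_pos: [519.6, 109.6, 382.7]
eef_rot: [-3.141, -0.001, -3.14]
wrist_force: [0.3, -0.6, 0.2]
finger_gap: 56.5
finger_force: 0.0
```

Request:
step_arm --increments '[[[0,0,0,0,0,-0.8,-0.2],[0,0,0,0,0,-0.5,-0.2],[0,0,0,0,0,0,-0.2]]]'

```text
clock: 11.7
eef_pos: [519.7, 109.7, 436.5]
eef_rot: [3.141, 0.005, -3.14]
wrist_force: [0.2, 0.0, -0.5]
finger_gap: 56.5
finger_force: 0.0
```

```bash
python3 - <<'E'
from h import *
c=snap('wrist','w5');s=manip.read_state();print(s['eef_pos'],s['eef_rot']);P=wp(c)
def get(c0,R,z0,z1,n):
    m=(np.hypot(P[...,0]-c0[0],P[...,1]-c0[1])<R)&(P[...,2]>z0)&(P[...,2]<z1);q=P[m]
    print(n,len(q),q.mean(0).round(1),cv2.minEnclosingCircle(q[:,:2].astype(np.float32)),cv2.minAreaRect(q[:,:2].astype(np.float32)));return q
q=get((520,109.5),42,88,102,'flange')
A=np.c_[q[:,:2],np.ones(len(q))];co=np.linalg.lstsq(A,q[:,2],rcond=None)[0];print('slope',co[:2],'z',q[:,2].mean())
get((520,109.5),20,110,135,'knob');get((522,188),45,145,160,'handle')
get((381,165),80,8,18,'tray')
cv2.imwrite('pics/w5b.png',cv2.resize(c['frame'][:,:,::-1],(800,600)))
E
```

```text
[519.63509472 109.63275896 434.34175558] [ 3.14138386e+00  1.75043839e-03 -3.14010357e+00]
flange 2415 [518.  109.9  95.4] ((520.2882690429688, 110.16783905029297), 34.50984573364258) ((519.8347778320312, 109.8021240234375), (67.44314575195312, 68.3319320678711), 47.6015510559082)
slope [0.00286041 0.00084779] z 95.40156030827507
knob 415 [518.7 110.1 123.5] ((520.2550659179688, 110.16175842285156), 11.353561401367188) ((520.2037353515625, 110.20861053466797), (21.836223602294922, 21.812408447265625), 1.6846781969070435)
handle 920 [521.5 187.7 150. ] ((522.6243896484375, 189.89552307128906), 31.07012176513672) ((522.4644775390625, 189.09939575195312), (16.433429718017578, 61.80973815917969), 88.27947235107422)
tray 381 [377.1 164.9  11.7] ((388.04534912109375, 166.06863403320312), 52.725624084472656) ((388.1674499511719, 166.59429931640625), (56.1103630065918, 91.98480987548828), 9.467480659484863)
```

View pics/w5b.png

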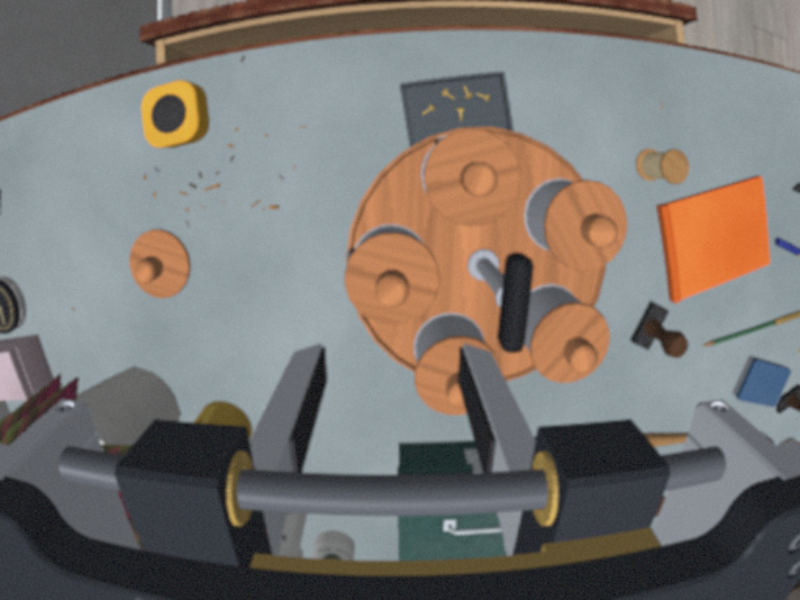

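Request:
step_arm --increments '[[[0,0,0,-0.07,0.7,0,-0.2],[0,0,0,0,0.7,0,-0.2],[0,0,0,0,0.59,0,-0.2],[0,0,0.038,0,0,0.6,-0.2],[0,0,0,0,0,0.6,-0.2]]]'

```text
clock: 12.25
eef_pos: [522.1, 189.9, 383.5]
eef_rot: [-3.141, -0.001, 3.113]
wrist_force: [0.3, -0.0, 0.3]
finger_gap: 56.7
finger_force: 0.0
```

Request:
step_arm --increments '[[[0,0,0,0,0,0,-0.2],[0,0,0,0,0,0,-0.2]]]'

```text
clock: 12.45
eef_pos: [522.5, 189.2, 385.4]
eef_rot: [-3.141, -0.002, 3.113]
wrist_force: [0.3, 1.2, 1.0]
finger_gap: 56.5
finger_force: 0.0
```

```bash
python3 - <<'E'
from h import *
c=snap('wrist','w6');s=manip.read_state();print(s['eef_pos'],s['eef_rot']);P=wp(c)
m=(np.hypot(P[...,0]-522,P[...,1]-188)<40)&(P[...,2]>143)&(P[...,2]<160)&(c['frame'].max(-1)<70);q=P[m]
print(len(q),q.mean(0).round(1),cv2.minEnclosingCircle(q[:,:2].astype(np.float32)),cv2.minAreaRect(q[:,:2].astype(np.float32)))
E
```

```text
[522.55898773 189.15322599 386.29037825] [3.14154513e+00 1.76919863e-04 3.11306263e+00]
1321 [519.8 188.9 150.3] ((521.83740234375, 189.09889221191406), 30.726961135864258) ((521.8184204101562, 188.72364807128906), (14.86875057220459, 61.347713470458984), 87.25456237792969)
```

Request:
step_arm --increments '[[[0,0,0,0,0,0.6,-0.2],[0,0,0,0,0,0.6,-0.2],[0,0,0,0,0,0.4,-0.2],[0,0,0,0,0,0,-0.2],[0,0,0,0,0,0,1]]]' --newtons 30

```text
clock: 13.0
eef_pos: [522.7, 189.2, 323.1]
eef_rot: [3.141, 0.001, 3.113]
wrist_force: [0.3, -0.6, 0.6]
finger_gap: 51.3
finger_force: 0.0
```

Request:
step_arm --increments '[[[0,0,0,0,0,0,1],[0,0,0,0,0,0,1],[0,0,0,0,0,0,1],[0,0,0,0,0,0,1],[0,0,0,0,0,0,1]]]'

```text
clock: 13.5
eef_pos: [522.5, 188.7, 322.2]
eef_rot: [-3.14, 0.0, 3.113]
wrist_force: [-1.2, -6.5, 3.5]
finger_gap: 18.1
finger_force: 30.0
```

Request:
step_arm --increments '[[[0,0,0,0,0,0,1],[0,0,0,0,0,0,1],[0,0,0,0,0,0,1]]]'

```text
clock: 13.8
eef_pos: [522.5, 188.7, 322.2]
eef_rot: [-3.14, 0.0, 3.113]
wrist_force: [-0.4, -6.7, 2.2]
finger_gap: 18.3
finger_force: 30.0
```

Request:
step_arm --increments '[[[0,0,0.03,0,0,0,1],[0,0,0.08,0,0,0,1],[0,0,0.1,0,0,0,1],[0,0,0.1,0,0,0,1],[0,0,0.1,0,0,0,1]]]'

```text
clock: 14.3
eef_pos: [522.5, 189.0, 322.2]
eef_rot: [-3.141, 0.001, 2.788]
wrist_force: [0.2, -2.2, 1.1]
finger_gap: 18.1
finger_force: 30.0
```

Request:
step_arm --increments '[[[0,0,0.1,0,0,0,1],[0,0,0.1,0,0,0,1],[0,0,0.1,0,0,0,1],[0,0,0.1,0,0,0,1],[0,0,0.1,0,0,0,1]]]'

```text
clock: 14.8
eef_pos: [522.6, 189.3, 322.2]
eef_rot: [3.14, 0.001, 2.395]
wrist_force: [3.7, 2.4, -0.5]
finger_gap: 18.4
finger_force: 30.0
```

Request:
step_arm --increments '[[[0,0,0.1,0,0,0,1],[0,0,0.1,0,0,0,1],[0,0,0.1,0,0,0,1],[0,0,0.1,0,0,0,1],[0,0,0.1,0,0,0,1]]]'

```text
clock: 15.3
eef_pos: [522.9, 189.5, 322.3]
eef_rot: [3.138, 0.0, 2.003]
wrist_force: [8.6, 4.3, -3.5]
finger_gap: 18.3
finger_force: 30.0
```

Request:
step_arm --increments '[[[0,0,0.1,0,0,0,1],[0,0,0.06,0,0,0,1],[0,0,0.03,0,0,0,1],[0,0,0,0,0,0,1],[0,0,0,0,0,0,1]]]'

```text
clock: 15.8
eef_pos: [523.0, 189.6, 322.3]
eef_rot: [3.138, -0.0, 1.856]
wrist_force: [9.8, 5.4, -4.0]
finger_gap: 17.9
finger_force: 30.0
```

```bash
python3 - <<'E'
from h import *
c=snap('top','t7');w=snap('wrist','w7');s=manip.read_state();print(s['eef_pos'],s['eef_rot'],s['wrist_force'],s['joints'])
cv2.imwrite('pics/w7b.png',cv2.resize(w['frame'][:,:,::-1],(800,600)))
E
```

```text
[522.98960196 189.55900434 322.28335605] [ 3.13765999e+00 -4.88667089e-04  1.85654882e+00] [ 9.92925778  5.00246075 -3.95130331] [ 2.81818907e-01  3.93302963e-01  1.59615602e+00  5.52755729e-04
  1.14820301e+00 -4.15833609e-03]
```

View pics/w7b.png

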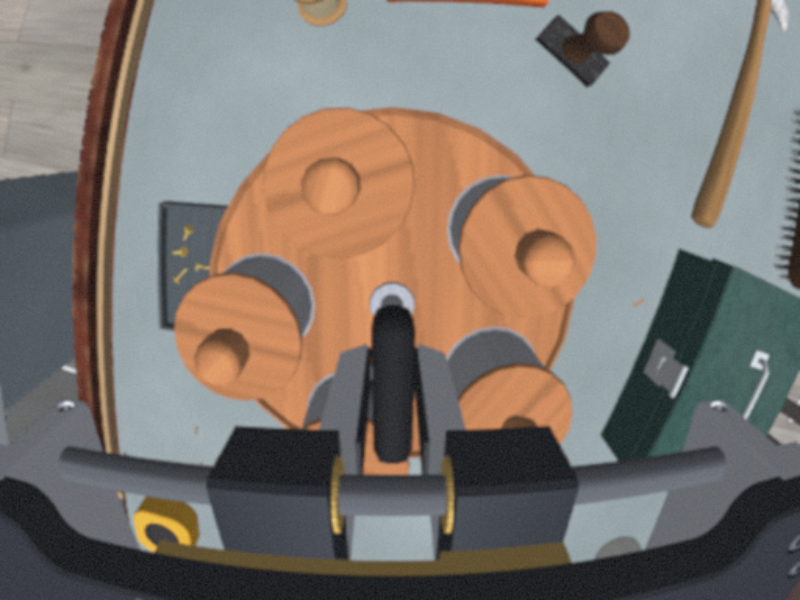

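```bash
python3 - <<'E'
from h import *
A=np.array([522.5,189.0])
def knob(P,off,n):
  for k in range(5):
    a=np.radians(-163.7+72*k);c0=A+off+80*np.array([np.cos(a),np.sin(a)])
    m=(np.hypot(P[...,0]-c0[0],P[...,1]-c0[1])<22)&(P[...,2]>116)&(P[...,2]<130);q=P[m]
    if len(q)<10: continue
    cc,r=cv2.minEnclosingCircle(q[:,:2].astype(np.float32));d=np.array(cc)-A-off
    print(n,k,len(q),np.round(cc,1),round(r,1),'ang',round(np.degrees(np.arctan2(d[1],d[0])),1),round(np.hypot(*d),1),q[:,2].max())
w=dict(np.load('pics/w7.npz'));P=wp(w);knob(P,np.zeros(2),'w')
knob(pts(dict(np.load('pics/t7.npz'))),np.array([3,.5]),'t')
m=(np.abs(P[...,0]-385)<40)&(np.abs(P[...,1]-165)<60)&(P[...,2]>9)&(P[...,2]<18);q=P[m];print(cv2.minAreaRect(q[:,:2].astype(np.float32)))
m=(np.hypot(P[...,0]-442,P[...,1]-166)<42)&(P[...,2]>90)&(P[...,2]<99);q=P[m];print(cv2.minEnclosingCircle(q[:,:2].astype(np.float32)),q[:,2].mean())
E
```

```text
w 0 784 [448. 168.] 11.6 ang -164.2 77.4 127.02126877107457
w 3 940 [571.8 252.3] 11.4 ang 52.1 80.3 127.42613561223544
w 4 1082 [478.5 255.2] 11.6 ang 123.6 79.5 127.68459392342893
t 1 29 [523.8 109.6] 10.2 ang -91.2 80.0 129.93965369092848
t 2 23 [601.4 161.7] 11.2 ang -20.1 80.9 128.88811520072386
((369.4894714355469, 170.68087768554688), (103.73171997070312, 45.16902160644531), 76.34591674804688)
((448.44305419921875, 167.59011840820312), 34.819664001464844) 95.36277313738135
```

Request:
step_arm --increments '[[[0,0,0.05,0,0,0,1],[0,0,0.06,0,0,0,1],[0,0,0.035,0,0,0,1],[0,0,0,0,0,0,1],[0,0,0,0,0,0,1]]]'

```text
clock: 16.4
eef_pos: [523.1, 189.5, 322.3]
eef_rot: [3.137, -0.001, 1.743]
wrist_force: [11.1, 5.0, -4.2]
finger_gap: 18.2
finger_force: 30.0
```

Request:
step_arm --increments '[[[0,0,0,0,0,0,1],[0,0,0,0,0,0,1],[0,0,0,0,0,0,1],[0,0,0,0,0,0,1],[0,0,0,0,0,0,1]]]'

```text
clock: 16.9
eef_pos: [523.1, 189.6, 322.3]
eef_rot: [3.137, -0.001, 1.743]
wrist_force: [11.9, 5.9, -5.7]
finger_gap: 18.1
finger_force: 30.0
```

```bash
python3 - <<'E'
from h import *
w=snap('wrist','w8');P=wp(w);A=np.array([522.5,189.0])
for k in(0,3,4):
    a=np.radians(-170.5+72*k);c0=A+80*np.array([np.cos(a),np.sin(a)])
    m=(np.hypot(P[...,0]-c0[0],P[...,1]-c0[1])<22)&(P[...,2]>116)&(P[...,2]<130);q=P[m]
    cc,r=cv2.minEnclosingCircle(q[:,:2].astype(np.float32));d=np.array(cc)-A
    print(k,np.round(cc,1),'ang',round(np.degrees(np.arctan2(d[1],d[0]))-72*k,1),round(np.hypot(*d),1))
s=manip.read_state();print(s['eef_rot'],s['finger_force'],s['wrist_force'],s['clock'],abs(s['qd']).max())
cv2.imwrite('pics/w8b.png',cv2.resize(w['frame'][:,:,::-1],(800,600)))
E
```

```text
0 [446.2 176.9] ang -171.0 77.2
3 [579.1 246. ] ang -170.7 80.3
4 [486.5 259.8] ang -171.0 79.5
[ 3.13728261e+00 -9.69177963e-04  1.74266717e+00] 29.99837815761566 [11.30436214  5.30562102 -5.03393656] 16.95 0.0010514257497965642
```

View pics/w8b.png

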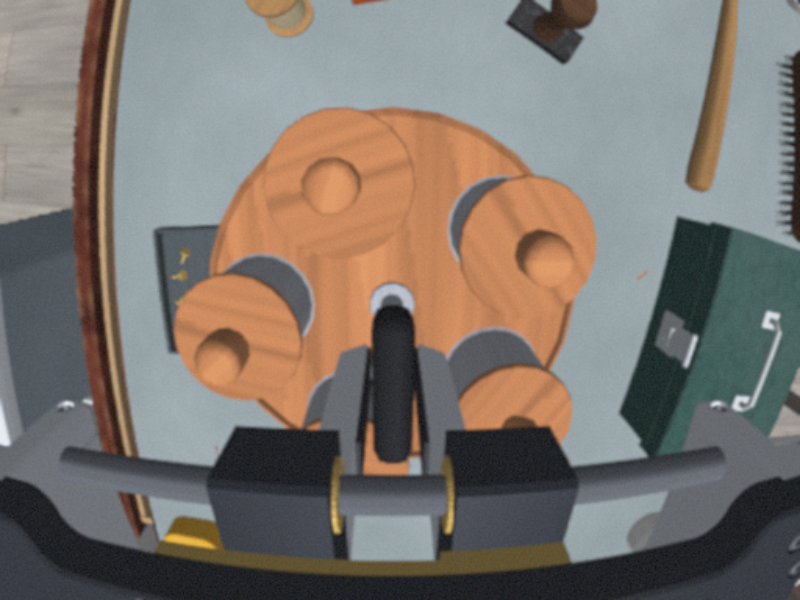

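```bash
python3 -c "
from cell import workorder
print(workorder.sign_off())"
```

```text
the job is handed in; nothing more can be done
None
```

I set the lid level on the open tin and turned the carousel until that tin stood at the front, within about half a degree of the tray's middle line. The job is handed in with the gripper still holding the handle at 30 N; hand-in returned no verdict.

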